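# Weigh the slim-capped bottle from the crowded rack

## Robot

A 6-joint arm with a two-finger parallel gripper is mounted at the origin on the work surface. World frame = base frame: x ahead of the robot, y to its left, z up, the work surface at z = 0. Lengths are in m, angles in rad, forces in N, time in s.
With the tool pointing down it reaches from about 0.275 to 0.775 m from the base axis. Payload 14.6 kg.
Tool frame: the origin (TCP) lies on the centre line of the jaws, within the pads' length; the fingertips stand 19 mm ahead of it and the grasp point (between the pads) is the TCP (r.tips_ahead is the distance from the TCP to the fingertips, in m); z points along the fingers, y is the line along which they close (so a half turn about z gives the same grasp; the last joint's range is limited). The gripper opens to 85 mm and grips with 20 to 120 N. Pads are 22 mm wide; open, the fingers measure 114 mm over their backs; the gripper's body (76 mm by 85 mm) begins 54 mm behind the grasp point. The pads swing forward as they close: fully open they stand 13 mm farther back than shut.
Start: joints at [0.991, 0.263, -0.048, 1.259, 0, 1.415], TCP at [0.216, 0.478, 0.25] pointing down, gripper open.
Joint ranges: [-2.65, 2.65], [-0.89, 1.7], [-1.18, 1.37], [-2.13, 2.11], [-1.35, 1.29], [-3.14, 3.14]. Speed limits (rad/s): [1.89, 1.89, 2.57, 2.79, 3.14, 3.14].

## Interface

Orientations are given as a unit quaternion [x, y, z, w].
In Python, from workcell import r, optics gives the robot as it stands.
- The arm moves only by the shell command python3 -m pendant 'ROWS'. ROWS is JSON, a list of rows, each a list of 3 entries, a list of its own where there are three numbers: the turn, a rotation vector about the tool's x, y, z scaled (see below), then the shift along the tool's x, y, z scaled (see below), then the gripper command: -1 is shut, 1 is fully open, values between are in proportion. In form: [[[rx, ry, rz], [x, y, z], hand], ...]. A call has 1 to 12 rows; each row shifts and turns the commanded pose from where the row before left it, along the tool's axes as they then stand; what a row does not reach is not made up. The controller multiplies each number of a shift by 20 cm and each number of a turn by 120 degrees. A row lasts 1/12 s, in which the tool goes at most 41.7 mm and 7.16 degrees, less where a joint would pass 70% of its speed; a pose out of reach is approached as far as the arm can. A call with a number of a shift or a turn outside -1 to 1 is refused whole. A call with a gripper value outside its range is refused whole. The fingers move at their own pace and stop on an object; the grip force is fixed at half the most. Time passes only in rows, so rows that do not move let the fingers close. It gives the time, the measured TCP pose, the force, the opening and the grip force at its end, in the units of the state.
- r.read_state(): the state, without advancing time (a new reading comes with each control period).
- optics.get_image(name): name is "side" or "top"; returns a dict with "frame" (420x560x3 uint8, red, green, blue), "range_z" (420x560 float32, m along the optical axis (not along the pixel's ray), 0 where there is no reading), "fx", "fy", "cx", "cy" (pixels), "position" and "rotation" of the camera in the world. Camera axes: x right, y up, looking along -z (the intrinsics and any distortion apply to the point x, -y, -z); pixel columns grow to the right and rows downward; lengths in m; the calibration is good to about 2 mm. A picture is of the moment at which its call begins.
- r.hand_in(): hands the job in; it is judged then, once.
Trained networks look in a picture, given as the dict that the camera call returned (one of the last four; its "shot" number tells which), for a name from the list of things; names that differ only in an ending like _2 or _b are one class to them, and where a whole thing is asked for, a point or a joint stands for the part that bears it (a point fixed in the world has none). Each returns a list of dicts, best first, with "p" (0 to 1); they miss things now and then, are a little off and sometimes report something else, mostly with a low value. They report only what shows in the picture. A call takes as long as a camera call.
- optics.boxes_of(name, picture): "position" ([column, row] in pixels, amid what is visible of it).
The state is a dict: "clock": time; "joint_positions": joint angles; "dq": joint speeds; "effort": joint torques, N m; "position": TCP position; "tcp_rot": TCP orientation; "wrist_force": force on the tool from outside, world axes, zero at the start; "torque": the same for the moment, N m; "finger_gap": finger opening in m; "gripper_force": force on a finger pad.
Only numpy, scipy, OpenCV 4.12 (cv2) and the standard library are available. Lean on these libraries where they do the work, as an engineer would, in place of code of your own. Each camera call takes 0.05 s, during which the arm holds its last target. There are 200 camera calls.

## Task

Lift the bottle with the tall slim cap out of the crowded rack, going in through the gap between its neighbours without knocking or pushing them, and set it down gently, upright, in the middle of the balance's pan. Once it stands there released, press the balance's read key down and let it come back up. Leave the other bottles in their wells and everything else where it is.

Things in the scene. Friction and masses are not known exactly. Their poses are not given: they have to be found in the camera images.
- sample: The bottle to weigh: clear glass, round, 38 mm diameter, 126 mm tall, about 0.11 kg, long narrow neck (18 mm diameter, heights 70-88 mm) and a tall slim black screw cap (22 mm diameter, heights 88-126 mm; cap and bottle are one solid). The only bottle in the rack with a slim cap; it stands in one of the three inner wells. Origin: centre of its underside, z up.
- rack: White plastic bottle rack, fixed: 3 x 5 square wells, 135 mm along its x, 223 mm along its y, 50 mm tall. Pitch of the wells 44 mm both ways (centres at x = -44, 0, 44 and y = -88, -44, 0, 44, 88 mm), walls 3 mm, well floor 4 mm above the table. Eleven wells hold a bottle, four are empty: the well holding the sample has empty space on two opposite sides only, either along the rack's x or along its y; on the other axis a neighbour stands close. Origin: centre of its underside.
- balance: Laboratory balance, fixed: white housing 280 mm (x) x 200 mm (y), its top 56 mm above the table; key and display at its -x end, which faces the robot, round steel pan towards its +x end. Origin: centre of its underside.
- pan (a point): Centre of the upper face of the balance's pan, a flat steel disc of 130 mm diameter, 70 mm above the table. The pan is rigid and does not move.
- key_top (a point): Centre of the top of the balance's black round read key (30 mm diameter), pressed straight down; 150 mm from the pan's centre along the balance's -x and 35 mm towards its -y.
- key (a joint): Travel of the read key: 0 = up, 0.006 m = fully down; it springs back, fully down takes about 4 N, and from 0.0045 m it counts as pressed.
- media_bottle: Bystander: closed glass bottle, 76 mm diameter, 170 mm tall, loose on the bench. Origin: centre of its underside, z up.
- flask: Bystander: conical glass flask, 84 mm diameter at its foot, 128 mm tall, loose on the bench. Origin: centre of its underside, z up.
- bottle0: Other bottle in the rack: clear glass, round, 38 mm diameter, 120 mm tall, with a low wide black cap (40 mm diameter, the top 22 mm), about 0.13 kg, loose in its well. Origin: centre of its underside, z up.
- bottle1: Other bottle in the rack: clear glass, round, 38 mm diameter, 120 mm tall, with a low wide black cap (40 mm diameter, the top 22 mm), about 0.13 kg, loose in its well. Origin: centre of its underside, z up.
- bottle2: Other bottle in the rack: clear glass, round, 38 mm diameter, 120 mm tall, with a low wide black cap (40 mm diameter, the top 22 mm), about 0.13 kg, loose in its well. Origin: centre of its underside, z up.
- bottle3: Other bottle in the rack: clear glass, round, 38 mm diameter, 120 mm tall, with a low wide black cap (40 mm diameter, the top 22 mm), about 0.13 kg, loose in its well. Origin: centre of its underside, z up.
- bottle4: Other bottle in the rack: clear glass, round, 38 mm diameter, 120 mm tall, with a low wide black cap (40 mm diameter, the top 22 mm), about 0.13 kg, loose in its well. Origin: centre of its underside, z up.
- bottle5: Other bottle in the rack: clear glass, round, 38 mm diameter, 120 mm tall, with a low wide black cap (40 mm diameter, the top 22 mm), about 0.13 kg, loose in its well. Origin: centre of its underside, z up.
- bottle6: Other bottle in the rack: clear glass, round, 38 mm diameter, 120 mm tall, with a low wide black cap (40 mm diameter, the top 22 mm), about 0.13 kg, loose in its well. Origin: centre of its underside, z up.
- bottle7: Other bottle in the rack: clear glass, round, 38 mm diameter, 120 mm tall, with a low wide black cap (40 mm diameter, the top 22 mm), about 0.13 kg, loose in its well. Origin: centre of its underside, z up.
- bottle8: Other bottle in the rack: clear glass, round, 38 mm diameter, 120 mm tall, with a low wide black cap (40 mm diameter, the top 22 mm), about 0.13 kg, loose in its well. Origin: centre of its underside, z up.
- bottle9: Other bottle in the rack: clear glass, round, 38 mm diameter, 120 mm tall, with a low wide black cap (40 mm diameter, the top 22 mm), about 0.13 kg, loose in its well. Origin: centre of its underside, z up.

How it is judged:
On the way, in this order (a step that is already met when the one before it is completed fails the run):
1. the slim-capped bottle is lifted upright clear of the rack (z of sample in the frame of rack above 0.06 m and angle between sample's own z axis and vertical below 0.35 rad), for 0.1 s.
2. it is set on the middle of the pan while still held, not dropped (horizontal distance between sample and pan below 0.03 m and z of sample in the frame of pan between -0.006 and 0.006 m and angle between sample's own z axis and vertical below 0.1 rad and contact force between sample and balance above 0.3 N and contact force between the fingers and sample above 0.3 N), for 0.04 s.
3. it stands on the pan, released (horizontal distance between sample and pan below 0.03 m and z of sample in the frame of pan between -0.006 and 0.006 m and angle between sample's own z axis and vertical below 0.1 rad and contact force between the fingers and sample below 0.1 N and linear speed of sample below 0.02 m/s), for 0.2 s.
4. the read key is pressed while the bottle stands on the pan (horizontal distance between sample and pan below 0.03 m and z of sample in the frame of pan between -0.006 and 0.006 m and angle between sample's own z axis and vertical below 0.1 rad and contact force between the fingers and sample below 0.1 N and value of joint key above 0.0045 m), for 0.05 s.
At the end, for the whole second after the job is handed in: The slim-capped bottle stands upright (within 0.1 rad), released and at rest, on the pan with its axis within 30 mm of the pan's centre; the key is up again; the other ten bottles stand in their own wells (moved under 15 mm, tilt under 0.15 rad) (horizontal distance between sample and pan below 0.03 m and z of sample in the frame of pan between -0.006 and 0.006 m and angle between sample's own z axis and vertical below 0.1 rad and contact force between the fingers and sample below 0.1 N and linear speed of sample below 0.01 m/s and value of joint key below 0.001 m and distance of each of bottle0, bottle1, bottle2, bottle3, bottle4, bottle5, bottle6, bottle7, bottle8, bottle9 from where it was at the start of the episode below 0.015 m and angle between each of bottle0, bottle1, bottle2, bottle3, bottle4, bottle5, bottle6, bottle7, bottle8, bottle9's own z axis and vertical below 0.15 rad); the robot touches nothing.
It fails at once if another bottle in the rack is pushed by the fingers with more than 12 N (contact force between the fingers and bottle0 above 12 N or contact force between the fingers and bottle1 above 12 N or contact force between the fingers and bottle2 above 12 N or contact force between the fingers and bottle3 above 12 N or contact force between the fingers and bottle4 above 12 N or contact force between the fingers and bottle5 above 12 N or contact force between the fingers and bottle6 above 12 N or contact force between the fingers and bottle7 above 12 N or contact force between the fingers and bottle8 above 12 N or contact force between the fingers and bottle9 above 12 N).
It fails at once if another bottle is lifted, moved by more than 25 mm or tipped by more than 0.35 rad (distance of any of bottle0, bottle1, bottle2, bottle3, bottle4, bottle5, bottle6, bottle7, bottle8, bottle9 from where it was at the start of the episode above 0.025 m or angle between any of bottle0, bottle1, bottle2, bottle3, bottle4, bottle5, bottle6, bottle7, bottle8, bottle9's own z axis and vertical above 0.35 rad).
It fails at once if the media bottle or the flask is moved by more than 20 mm (distance of any of media_bottle, flask from where it was at the start of the episode above 0.02 m).
It also fails if it takes over 54 s, if anything falls off the work surface, if the arm or the gripper's body presses on something with over 40 N, if the wrist force passes 120 N, or if a joint passes its speed limit or range.

## Working session

There is one attempt and no reset: what is moved stays moved. The work goes in short steps, Python scripts to look and compute and a shell command to move; the robot and the scene stay as the last step left them, time stands still between calls to the robot, and variables do not carry over. Pictures are saved under pics/ and viewed, at most 10 in all, crops included, and the job is handed in when it is done.

```bash
mkdir -p pics
cat > h.py <<'E'
import numpy as np, cv2
from workcell import r, optics
def world(im,u,v,d=None):
    u=np.asarray(u,float);v=np.asarray(v,float)
    if d is None: d=im["range_z"][v.round().astype(int),u.round().astype(int)]
    p=np.stack([(u-im["cx"])/im["fx"]*d,-(v-im["cy"])/im["fy"]*d,-d],-1)
    R=np.array(im["rotation"])
    if R.shape!=(3,3):
        from scipy.spatial.transform import Rotation; R=Rotation.from_quat(R).as_matrix()
    return p@R.T+np.array(im["position"])
def save(im,n): cv2.imwrite("pics/"+n,im["frame"][:,:,::-1])
E
python3 - <<'E'
from h import *
for n in("top","side"):
    im=optics.get_image(n); save(im,n+"0.png"); print(n,{k:im[k] for k in im if k not in("frame","range_z")})
    for k in("sample","rack","balance","pan","key_top","media_bottle","flask","bottle0"):
        for b in optics.boxes_of(k,im)[:12 if k=="bottle0" else 2]:
            u,v=b["position"]; print(k,round(b["p"],2),np.round([u,v]),world(im,u,v).round(3))
s=r.read_state(); print(s)
E
```

```text
top {'fx': 532.2986465935294, 'fy': 532.2986465935294, 'cx': 270.2933986299405, 'cy': 207.91373736771808, 'position': array([ 0.33730255, -0.00331179,  1.5864607 ]), 'rotation': array([ 0.0499017 , -0.03993338, -0.70153733,  0.70976089]), 'shot': 1}
sample 0.68 [186. 197.] [0.557 0.26  0.097]
sample 0.42 [167. 184.] [0.588 0.309 0.126]
rack 0.88 [206. 202.] [0.538 0.196 0.123]
rack 0.71 [108. 223.] [0.482 0.484 0.069]
balance 0.98 [340. 192.] [ 0.58  -0.18   0.075]
pan 0.98 [344. 190.] [ 0.585 -0.192  0.064]
key_top 0.59 [356. 225.] [ 0.483 -0.225  0.078]
media_bottle 0.96 [443. 197.] [ 0.56  -0.456  0.128]
flask 0.77 [108. 222.] [0.486 0.485 0.07 ]
bottle0 0.77 [186. 210.] [0.515 0.252 0.126]
bottle0 0.77 [211. 189.] [0.574 0.185 0.127]
bottle0 0.71 [204. 202.] [0.538 0.203 0.127]
bottle0 0.68 [234. 198.] [0.55  0.12  0.124]
bottle0 0.68 [231. 182.] [0.596 0.129 0.129]
bottle0 0.65 [168. 185.] [ 0.337 -0.003  1.586]
bottle0 0.58 [224. 165.] [0.641 0.149 0.134]
bottle0 0.56 [194. 175.] [0.614 0.234 0.129]
bottle0 0.55 [173. 215.] [0.502 0.288 0.126]
bottle0 0.48 [177. 177.] [0.608 0.
[... 1081 characters left out ...]
]
{'clock': 0.9, 'joint_positions': array([ 9.90706948e-01,  2.63082762e-01, -4.82855305e-02,  1.25936017e+00,
        8.20140608e-06,  1.41546225e+00]), 'dq': array([-0.00076436, -0.00088494,  0.00102818,  0.00076724,  0.00154563,
       -0.00187083]), 'effort': array([-3.20584577e-04, -6.37412381e+01,  3.84775400e+01,  7.64209981e-04,
       -1.77681245e-04, -1.23572875e-05]), 'position': array([0.21638408, 0.47836054, 0.25029254]), 'tcp_rot': array([2.10784723e-01, 9.77532505e-01, 3.31355883e-05, 8.37045893e-06]), 'wrist_force': array([-0.30485043, -0.5942678 ,  0.21461917]), 'torque': array([-0.01763297,  0.06111615, -0.07390791]), 'gripper_force': 0.0, 'finger_gap': 0.08552791304532704}
```

View pics/top0.png

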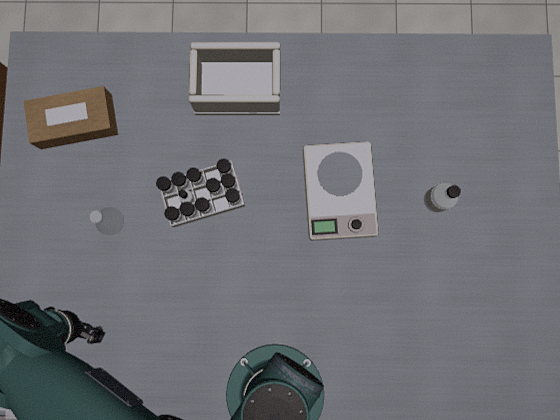

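View pics/side0.png

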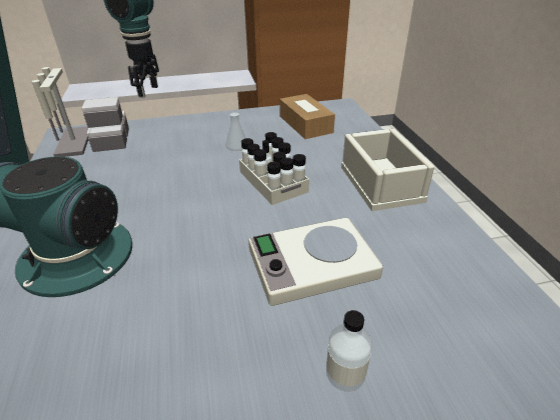

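The top view shows the rack around (203,192), the slim cap near (183,194), the balance pan at (340,174) and the key at (356,225). Next I zoom in on the rack and measure cap centres.

```bash
cat > m.py <<'E'
from h import *
im=optics.get_image("top")
c=im["frame"][145:240,145:255]; c=cv2.resize(c,None,fx=7,fy=6.3*7/6.3 if 0 else 6,interpolation=cv2.INTER_CUBIC)
cv2.imwrite("pics/rackzoom.png",c[:,:,::-1])
v,u=np.mgrid[0:420,0:560]; W=world(im,u.ravel(),v.ravel()).reshape(420,560,3)
g=im["frame"].max(2)
m=((W[...,2]>.1)&(W[...,2]<.14)&(abs(W[...,0]-.55)<.15)&(abs(W[...,1]-.2)<.15)&(g<75)).astype(np.uint8)
n,l,st,ce=cv2.connectedComponentsWithStats(m)
for i in range(1,n):
    if st[i,4]>8:
        P=W[l==i]; print("cap",ce[i].round(1),st[i,4],P[:,2].max().round(3), world(im,*ce[i],d=np.median(im["range_z"][l==i])).round(4))
# balance
box=(abs(W[...,2]-.07)<.006)&(abs(W[...,0]-.63)<.09)&(abs(W[...,1]+.19)<.09)
print("pan z",np.median(W[...,2][box]), "mean",W[box].mean(0).round(4),box.sum())
hb=((W[...,2]>.045)&(W[...,2]<.085)&(abs(W[...,0]-.57)<.2)&(abs(W[...,1]+.19)<.15))
q=cv2.minAreaRect(W[hb][:,:2].astype(np.float32)); print("bal rect",q)
rk=((W[...,2]>.042)&(W[...,2]<.056)&(abs(W[...,0]-.55)<.13)&(abs(W[...,1]-.2)<.14))
print("rack rect",cv2.minAreaRect(W[rk][:,:2].astype(np.float32)))
E
python3 m.py
```

```text
cap [227.8 180.4] 479 0.136 [0.6003 0.1383 0.1234]
cap [185.7 176.6] 320 0.134 [0.6099 0.2561 0.1244]
cap [163.3 183.2] 166 0.135 [0.5906 0.3187 0.1229]
cap [212.7 184.6] 158 0.132 [0.588  0.1799 0.1239]
cap [182.6 193.4] 62 0.138 [0.5616 0.2625 0.1281]
cap [186.7 208.5] 483 0.135 [0.5201 0.2505 0.1239]
pan z 0.07027463838655512 mean [ 0.6353 -0.1804  0.0702] 1447
bal rect ((0.5908472537994385, -0.18341541290283203), (0.28096336126327515, 0.2005925476551056), 4.092348098754883)
rack rect ((0.5776152610778809, 0.22288350760936737), (0.13708053529262543, 0.2307548075914383), 17.39348793029785)
```

View pics/rackzoom.png

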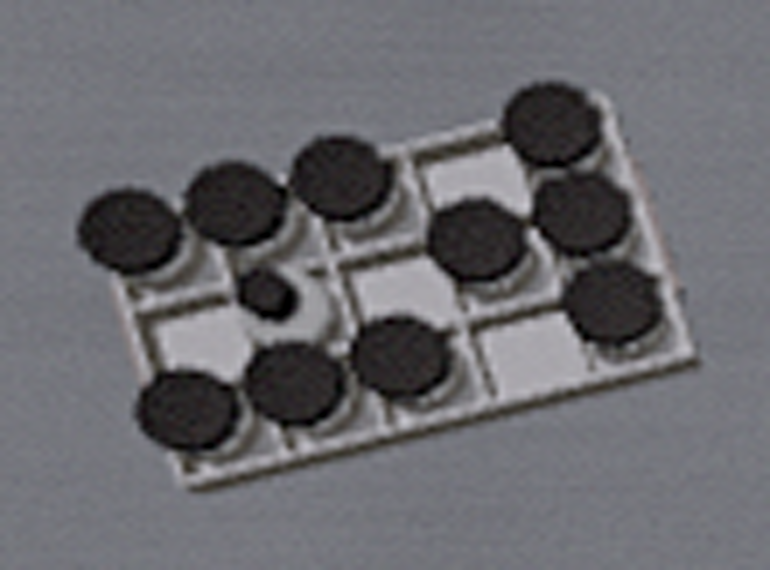

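The zoom shows the slim cap at zoom (266,292). Its neighbours along rack x are at (238,203) and (298,383). The empty wells either side, at about (205,340) and (405,285), lie along rack y. The fingers must therefore close along rack y.

```bash
cat > go.py <<'E'
from h import *
from scipy.spatial.transform import Rotation as Ro
def delta(p):
    s=r.read_state(); R=Ro.from_quat(s["tcp_rot"]).as_matrix()
    return ((R.T@(np.array(p)-s["position"]))/.2).round(4)
def show():
    s=r.read_state(); R=Ro.from_quat(s["tcp_rot"]).as_matrix()
    print("t",round(s["clock"],2),"pos",s["position"].round(4),"toolY",np.degrees(np.arctan2(R[1,1],R[0,1])).round(2),"z",R[:,2].round(3),"gap",round(s["finger_gap"],4),"F",s["wrist_force"].round(1),round(s["gripper_force"],1),"j6",s["joint_positions"][5].round(2))
E
python3 - <<'E'
from go import *
im=optics.get_image("top")
def at(u,v,z):
    a=world(im,u,v,1.);c=np.array(im["position"]); return c+(a-c)*(z-c[2])/(a[2]-c[2])
zz=lambda x,y:(145+(x+.5)/7-.5,145+(y+.5)/6-.5)
caps=[(130,230),(238,203),(341,178),(550,123),(478,240),(582,214),(612,302),(188,410),(298,383),(402,357)]
g=np.array([(1,2),(1,1),(1,0),(1,-2),(0,-1),(0,-2),(-1,-2),(-1,2),(-1,1),(-1,0)])*.044
P=np.array([at(*zz(*c),.124)[:2] for c in caps])
# rigid fit
gc=g-g.mean(0);pc=P-P.mean(0)
th=np.arctan2((gc[:,0]*pc[:,1]-gc[:,1]*pc[:,0]).sum(),(gc*pc).sum())
R=np.array([[np.cos(th),-np.sin(th)],[np.sin(th),np.cos(th)]])
t=P.mean(0)-R@g.mean(0)
print("yaw",np.degrees(th),"org",t,"res mm",((P-(g@R.T+t))*1000).round(1).tolist())
print("well",R@[0,.044]+t,"cap",at(182.6,193.3,.13))
# key blob
f=im["frame"].max(2)[212:238,342:370]; m=(f<45).astype(np.uint8)
n,l,st,ce=cv2.connectedComponentsWithStats(m)
for i in range(1,n):
    if st[i,4]>20: print("key",st[i],ce[i]+[342,212],at(*(ce[i]+[342,212]),.066),world(im,*(ce[i]+[342,212])))
# pan: find circle
g=cv2.cvtColor(im["frame"],cv2.COLOR_RGB2GRAY); c=cv2.HoughCircles(cv2.resize(g[140:210,300:380],None,fx=4,fy=4,interpolation=cv2.INTER_CUBIC),cv2.HOUGH_GRADIENT,1,200,param1=80,param2=20,minRadius=75,maxRadius=110)
if c is not None:
    x,y,rr=c[0,0]; print("pan",rr/4,at(300+x/4-.4,140+y/4-.4,.07))
show()
E
```

```text
yaw 17.379270865222722 org [0.57514372 0.22178947] res mm [[0.5, -0.1], [0.5, -0.9], [-0.4, 0.3], [0.3, 1.2], [-0.3, -0.2], [-0.7, 0.6], [-0.0, 0.8], [0.3, -0.1], [0.2, -1.3], [-0.4, -0.3]]
well [0.56200112 0.2637808 ] cap [0.56160617 0.26226435 0.13      ]
key [10  8  9  9 32] [356.      223.46875] [ 0.48929083 -0.22656317  0.066     ] [ 0.48842141 -0.22528611  0.07469748]
pan 22.4 [ 0.63429262 -0.17944705  0.07      ]
t 1.0 pos [0.2164 0.4783 0.2503] toolY 65.66 z [-0.  0. -1.] gap 0.0853 F [-0.5  0.  -0.8] 0.0 j6 1.42
```

```bash
python3 -m pendant '[[[0,0,-0.0496],[0,0,0],1],[[0,0,-0.0496],[0,0,0],1],[[0,0,-0.0496],[0,0,0],1],[[0,0,-0.0496],[0,0,0],1],[[0,0,-0.0496],[0,0,0],1],[[0,0,-0.0496],[0,0,0],1],[[0,0,-0.0496],[0,0,0],1],[[0,0,0],[0,0,0],0.3],[[0,0,0],[0,0,0],0.3]]'; python3 -c "
from go import *
show();print(delta([.5617,.263,.25]))"
```

```text
clock: 1.75
position: [0.2164, 0.4783, 0.2503]
tcp_rot: [-0.149, 0.989, 0.0, 0.0]
wrist_force: [0.1, -0.8, -0.8]
finger_gap: 0.0637
gripper_force: 0.0
t 1.75 pos [0.2164 0.4783 0.2503] toolY 107.14 z [ 0.  0. -1.] gap 0.0637 F [ 0.1 -0.8 -0.8] 0.0 j6 0.69
[-1.3326e+00 -1.5377e+00  1.4000e-03]
```

```bash
python3 -m pendant '[[[0,0,0],[-0.1,-0.12,0],0.3],[[0,0,0],[-0.1,-0.12,0],0.3],[[0,0,0],[-0.1,-0.12,0],0.3],[[0,0,0],[-0.1,-0.12,0],0.3],[[0,0,0],[-0.1,-0.12,0],0.3],[[0,0,0],[-0.1,-0.12,0],0.3],[[0,0,0],[-0.1,-0.12,0],0.3],[[0,0,0],[-0.1,-0.12,0],0.3],[[0,0,0],[-0.1,-0.12,0],0.3],[[0,0,0],[-0.1,-0.12,0],0.3],[[0,0,0],[-0.1,-0.12,0],0.3]]'; python3 -m pendant '[[[0,0,-0.002],[-0.1,-0.1,0],0.3],[[0,0,0],[-0.1,-0.1,0],0.3],[[0,0,0],[0,0,0],0.3],[[0,0,0],[0,0,0],0.3]]'; python3 -c "
from go import *
show();print(delta([.5617,.263,.25]))"
```

```text
clock: 2.67
position: [0.5062, 0.2907, 0.2503]
tcp_rot: [-0.149, 0.989, 0.0, 0.0]
wrist_force: [-0.4, 0.1, 0.5]
finger_gap: 0.0559
gripper_force: 0.0
clock: 3.0
position: [0.5561, 0.2648, 0.2497]
tcp_rot: [-0.15, 0.989, -0.0, -0.0]
wrist_force: [-0.1, 0.8, 0.8]
finger_gap: 0.0559
gripper_force: 0.0
t 3.0 pos [0.5561 0.2648 0.2497] toolY 107.27 z [-0.001 -0.    -1.   ] gap 0.0559 F [-0.1  0.8  0.8] 0.0 j6 0.01
[-0.0239 -0.017  -0.0017]
```

```bash
python3 -m pendant '[[[0,0,0],[-0.024,-0.017,0.1],0.3],[[0,0,0],[0,0,0.1],0.3],[[0,0,0],[0,0,0.1],0.3],[[0,0,0],[0,0,0],0.3],[[0,0,0],[0,0,0],0.3]]'; python3 -c "
from go import *
show();print(delta([.5617,.263,.111]))
im=optics.get_image('side'); c=cv2.resize(im['frame'][90:210,190:340],None,fx=5,fy=5,interpolation=3); cv2.imwrite('pics/s1.png',c[:,:,::-1])"
```

```text
clock: 3.42
position: [0.5597, 0.2642, 0.1903]
tcp_rot: [-0.152, 0.988, -0.0, -0.001]
wrist_force: [0.1, 0.0, 1.3]
finger_gap: 0.0554
gripper_force: 0.0
t 3.42 pos [0.5597 0.2642 0.1903] toolY 107.52 z [-0.001 -0.    -1.   ] gap 0.0554 F [0.1 0.  1.3] 0.0 j6 0.0
[-0.0082 -0.0088  0.3967]
```

View pics/s1.png

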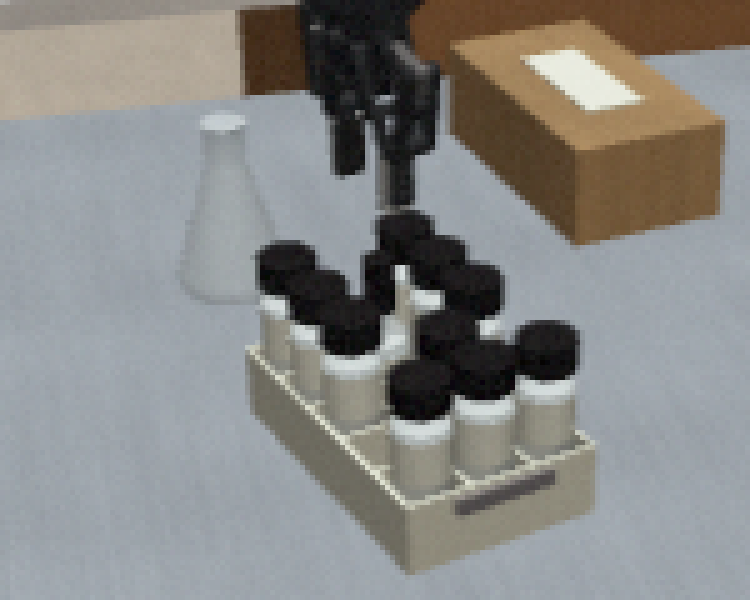

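The jaws straddle the slim cap: tips at (347,170) and (400,205), cap at (378,280). I descend into the gap in stages.

```bash
python3 -m pendant '[[[0,0,0],[-0.008,-0.008,0],0.3],[[0,0,0],[0,0,0.06],0.3],[[0,0,0],[0,0,0.06],0.3],[[0,0,0],[0,0,0.06],0.3],[[0,0,0],[0,0,0],0.3],[[0,0,0],[0,0,0],0.3]]'; python3 -c "
from go import *
show();print(delta([.5617,.263,.111]))"
```

```text
clock: 3.97
position: [0.563, 0.2629, 0.1551]
tcp_rot: [-0.153, 0.988, 0.0, 0.0]
wrist_force: [-0.0, -0.2, 0.2]
finger_gap: 0.0555
gripper_force: 0.0
t 3.97 pos [0.563  0.2629 0.1551] toolY 107.55 z [ 0.  0. -1.] gap 0.0555 F [-0.  -0.2  0.2] 0.0 j6 -0.0
[0.0061 0.0023 0.2206]
```

```bash
python3 -m pendant '[[[0,0,0],[0.006,0.002,0.04],0.3],[[0,0,0],[0,0,0.04],0.3],[[0,0,0],[0,0,0.04],0.3],[[0,0,0],[0,0,0.04],0.3],[[0,0,0],[0,0,0.04],0.3],[[0,0,0],[0,0,0.02],0.3],[[0,0,0],[0,0,0],0.3],[[0,0,0],[0,0,0],0.3]]'; python3 -c "
from go import *
show();print(delta([.5617,.263,.111]))"
```

```text
clock: 4.63
position: [0.5615, 0.2628, 0.1101]
tcp_rot: [-0.153, 0.988, -0.0, -0.0]
wrist_force: [-0.7, 1.0, -0.5]
finger_gap: 0.0557
gripper_force: 0.0
t 4.63 pos [0.5615 0.2628 0.1101] toolY 107.57 z [-0. -0. -1.] gap 0.0557 F [-0.7  1.  -0.5] 0.0 j6 -0.0
[-0.0014  0.0004 -0.0044]
```

Now I close gradually.

```bash
python3 -m pendant '[[[0,0,0],[0,0,0],0],[[0,0,0],[0,0,0],-0.2],[[0,0,0],[0,0,0],-0.35],[[0,0,0],[0,0,0],-0.45],[[0,0,0],[0,0,0],-0.55],[[0,0,0],[0,0,0],-1],[[0,0,0],[0,0,0],-1],[[0,0,0],[0,0,0],-1],[[0,0,0],[0,0,0],-1],[[0,0,0],[0,0,0],-1]]'; python3 -c "
from go import *
show()"
```

```text
clock: 5.47
position: [0.5617, 0.263, 0.1106]
tcp_rot: [-0.153, 0.988, 0.0, 0.0]
wrist_force: [0.0, 1.7, 5.7]
finger_gap: 0.0207
gripper_force: 58.5
t 5.47 pos [0.5617 0.263  0.1106] toolY 107.57 z [ 0.001  0.    -1.   ] gap 0.0207 F [0.  1.7 5.7] 58.5 j6 -0.0
```

```bash
python3 -m pendant '[[[0,0,0],[0,0,-0.03],-1],[[0,0,0],[0,0,-0.05],-1],[[0,0,0],[0,0,-0.08],-1],[[0,0,0],[0,0,-0.1],-1],[[0,0,0],[0,0,-0.1],-1],[[0,0,0],[0,0,-0.1],-1],[[0,0,0],[0,0,-0.1],-1],[[0,0,0],[0,0,-0.1],-1],[[0,0,0],[0,0,-0.09],-1],[[0,0,0],[0,0,-0.05],-1],[[0,0,0],[0,0,0],-1],[[0,0,0],[0,0,0],-1]]'; python3 -c "
from go import *
show();print(delta([.633,-.1795,.27]))
im=optics.get_image('side'); c=cv2.resize(im['frame'][60:210,190:340],None,fx=4,fy=4,interpolation=3); cv2.imwrite('pics/s2.png',c[:,:,::-1])"
```

```text
clock: 6.47
position: [0.5616, 0.2628, 0.2707]
tcp_rot: [-0.153, 0.988, 0.0, 0.0]
wrist_force: [0.7, -0.5, -1.2]
finger_gap: 0.0208
gripper_force: 58.6
t 6.47 pos [0.5616 0.2628 0.2707] toolY 107.56 z [ 0.001  0.    -1.   ] gap 0.0208 F [ 0.7 -0.5 -1.2] 58.6 j6 -0.0
[ 0.3271 -2.2162  0.0035]
```

View pics/s2.png

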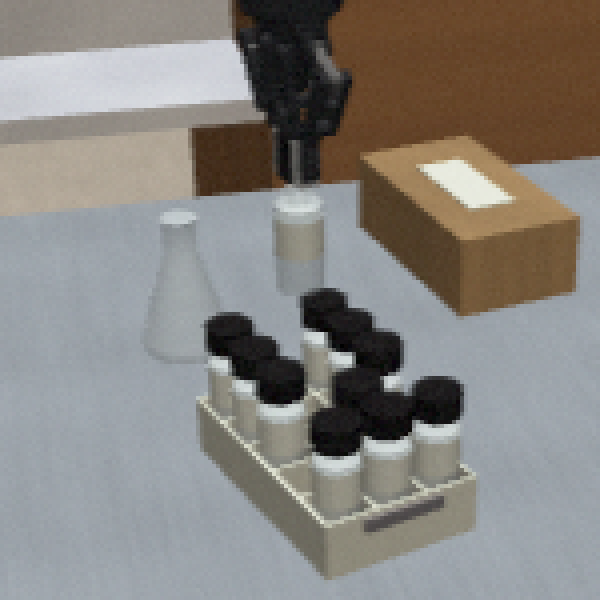

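The bottle hangs upright at (300,245), clear of the rack, and its neighbours are undisturbed. Now to the pan.

```bash
python3 -m pendant '[[[0,0,0],[0.005,-0.03,0],-1],[[0,0,0],[0.01,-0.06,0],-1],[[0,0,0],[0.015,-0.1,0],-1],[[0,0,0],[0.015,-0.1,0],-1],[[0,0,0],[0.015,-0.1,0],-1],[[0,0,0],[0.015,-0.1,0],-1],[[0,0,0],[0.015,-0.1,0],-1],[[0,0,0],[0.015,-0.1,0],-1],[[0,0,0],[0.015,-0.1,0],-1],[[0,0,0],[0.015,-0.1,0],-1],[[0,0,0],[0.015,-0.1,0],-1],[[0,0,0],[0.015,-0.1,0],-1]]'; python3 -m pendant '[[[0,0,0],[0.015,-0.1,0],-1],[[0,0,0],[0.015,-0.1,0],-1],[[0,0,0],[0.015,-0.1,0],-1],[[0,0,0],[0.015,-0.1,0],-1],[[0,0,0],[0.015,-0.1,0],-1],[[0,0,0],[0.015,-0.1,0],-1],[[0,0,0],[0.015,-0.1,0],-1],[[0,0,0],[0.015,-0.1,0],-1],[[0,0,0],[0.01,-0.09,0],-1],[[0,0,0],[0.01,-0.05,0],-1],[[0,0,0],[0,0,0],-1],[[0,0,0],[0,0,0],-1]]'; python3 -c "
from go import *
show();print(delta([.633,-.1795,.1866]))"
```

```text
clock: 7.52
position: [0.5954, 0.043, 0.2698]
tcp_rot: [-0.152, 0.988, -0.0, -0.001]
wrist_force: [-0.7, -0.3, -1.5]
finger_gap: 0.021
gripper_force: 58.6
clock: 8.52
position: [0.6256, -0.1429, 0.27]
tcp_rot: [-0.152, 0.988, 0.0, -0.0]
wrist_force: [0.4, 0.0, -1.3]
finger_gap: 0.0207
gripper_force: 58.6
t 8.52 pos [ 0.6256 -0.1429  0.27  ] toolY 107.52 z [-0.001  0.    -1.   ] gap 0.0207 F [ 0.4  0.  -1.3] 58.6 j6 -0.66
[ 0.0197 -0.1856  0.4169]
```

```bash
python3 -m pendant '[[[0,0,0],[0.006,-0.05,0],-1],[[0,0,0],[0.006,-0.08,0],-1],[[0,0,0],[0.006,-0.056,0],-1],[[0,0,0],[0,0,0.06],-1],[[0,0,0],[0,0,0.08],-1],[[0,0,0],[0,0,0.08],-1],[[0,0,0],[0,0,0.08],-1],[[0,0,0],[0,0,0.06],-1],[[0,0,0],[0,0,0.03],-1],[[0,0,0],[0,0,0],-1],[[0,0,0],[0,0,0],-1]]'; python3 -c "
from go import *
show();print(delta([.633,-.1795,.1766]))
im=optics.get_image('side'); c=cv2.resize(im['frame'][180:310,230:400],None,fx=4,fy=4,interpolation=3); cv2.imwrite('pics/s3.png',c[:,:,::-1])"
```

```text
clock: 9.43
position: [0.6338, -0.1792, 0.1927]
tcp_rot: [-0.153, 0.988, -0.0, 0.0]
wrist_force: [0.0, -0.4, -0.5]
finger_gap: 0.0213
gripper_force: 58.7
t 9.43 pos [ 0.6338 -0.1792  0.1927] toolY 107.58 z [ 0. -0. -1.] gap 0.0213 F [ 0.  -0.4 -0.5] 58.7 j6 -0.71
[ 0.0044 -0.0003  0.0805]
```

View pics/s3.png

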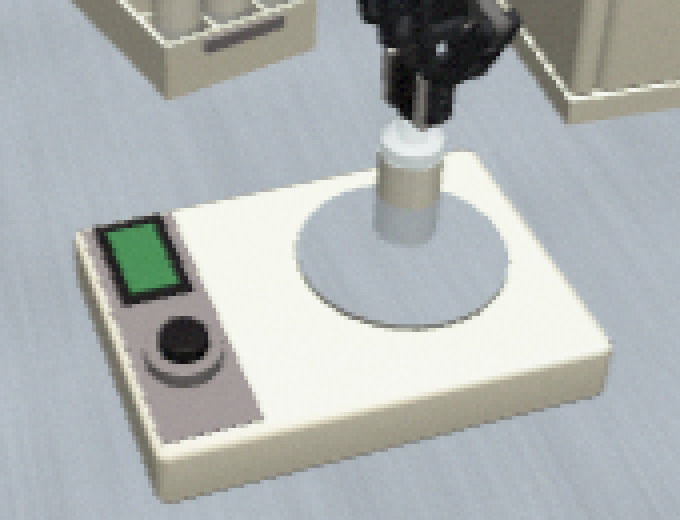

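The bottle is held above the pan, its base at (405,235) against the pan centre at (402,255), which matches the remaining height of about 16 mm. Lowering gently.

```bash
python3 -m pendant '[[[0,0,0],[0,0,0.02],-1],[[0,0,0],[0,0,0.02],-1],[[0,0,0],[0,0,0.02],-1],[[0,0,0],[0,0,0.01],-1],[[0,0,0],[0,0,0],-1],[[0,0,0],[0,0,0],-1]]'; python3 -m pendant '[[[0,0,0],[0,0,0.005],-1],[[0,0,0],[0,0,0.005],-1],[[0,0,0],[0,0,0],-1],[[0,0,0],[0,0,0],-1]]'; python3 -m pendant '[[[0,0,0],[0,0,0.003],-1],[[0,0,0],[0,0,0],-1],[[0,0,0],[0,0,0],-1]]'
```

```text
clock: 9.98
position: [0.6336, -0.1792, 0.1782]
tcp_rot: [-0.153, 0.988, 0.0, -0.0]
wrist_force: [0.1, -0.0, -1.1]
finger_gap: 0.0207
gripper_force: 58.7
clock: 10.32
position: [0.6338, -0.1792, 0.1766]
tcp_rot: [-0.153, 0.988, -0.0, 0.0]
wrist_force: [-0.1, 0.2, 2.8]
finger_gap: 0.0207
gripper_force: 59.1
clock: 10.57
position: [0.634, -0.1792, 0.1766]
tcp_rot: [-0.153, 0.988, -0.0, 0.001]
wrist_force: [-0.2, 1.3, 8.8]
finger_gap: 0.0204
gripper_force: 59.8
```

Contact is firm at about 9 N, at the expected height. Releasing.

```bash
python3 -m pendant '[[[0,0,0],[0,0,0],-0.45],[[0,0,0],[0,0,0],-0.4],[[0,0,0],[0,0,0],-0.3],[[0,0,0],[0,0,0],-0.2],[[0,0,0],[0,0,0],-0.1],[[0,0,0],[0,0,0],0.1],[[0,0,0],[0,0,0],0.2],[[0,0,0],[0,0,0],0.2],[[0,0,0],[0,0,0],0.2],[[0,0,0],[0,0,0],0.2]]'; python3 -m pendant '[[[0,0,0],[0,0,-0.03],0.2],[[0,0,0],[0,0,-0.05],0.2],[[0,0,0],[0,0,-0.08],0.2],[[0,0,0],[0,0,-0.1],0.2],[[0,0,0],[0,0,-0.1],0.2],[[0,0,0],[0,0,-0.08],0.2],[[0,0,0],[0,0,0],0.2],[[0,0,0],[0,0,0],0.2]]'; python3 -c "
from go import *
show()
im=optics.get_image('side'); c=cv2.resize(im['frame'][160:310,230:400],None,fx=4,fy=4,interpolation=3); cv2.imwrite('pics/s4.png',c[:,:,::-1])"
```

```text
clock: 11.4
position: [0.6337, -0.1792, 0.1757]
tcp_rot: [-0.153, 0.988, 0.0, 0.0]
wrist_force: [-0.3, 0.6, 1.0]
finger_gap: 0.0516
gripper_force: 0.0
clock: 12.07
position: [0.6341, -0.1794, 0.265]
tcp_rot: [-0.153, 0.988, -0.001, 0.001]
wrist_force: [-0.2, -0.2, -0.8]
finger_gap: 0.0513
gripper_force: 0.0
t 12.07 pos [ 0.6341 -0.1794  0.265 ] toolY 107.57 z [ 0.002 -0.001 -1.   ] gap 0.0513 F [-0.2 -0.2 -0.8] 0.0 j6 -0.71
```

View pics/s4.png

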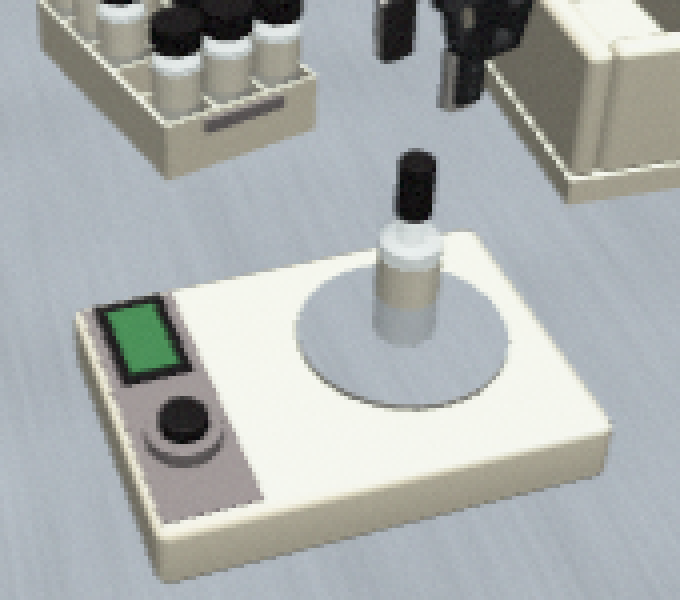

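The bottle stands upright near the pan centre: base at (404,332), pan centre at (402,336). Now the key, estimated at (0.487,-0.225).

```bash
python3 -c "
from go import *
print(delta([.487,-.225,.265]),delta([.487,-.225,.115]), r.tips_ahead)"
```

```text
[ 0.7686  0.0031 -0.0056] [0.769  0.0034 0.7444] 0.019
```

```bash
python3 -m pendant '[[[0,0,0],[0.06,0,0],0.2],[[0,0,0],[0.1,0,0],0.2],[[0,0,0],[0.12,0,0],-1],[[0,0,0],[0.12,0,0],-1],[[0,0,0],[0.12,0,0],-1],[[0,0,0],[0.12,0,0],-1],[[0,0,0],[0.09,0,0],-1],[[0,0,0],[0.04,0,0],-1],[[0,0,0],[0,0,0],-1],[[0,0,0],[0,0,0],-1]]'; python3 -c "
from go import *
show();print(delta([.487,-.225,.115]))"
```

```text
clock: 12.95
position: [0.4871, -0.2256, 0.2635]
tcp_rot: [-0.152, 0.988, 0.0, 0.0]
wrist_force: [1.0, 0.8, 0.4]
finger_gap: 0.0
gripper_force: 0.0
t 12.95 pos [ 0.4871 -0.2256  0.2635] toolY 107.53 z [ 0.  0. -1.] gap 0.0 F [1.  0.8 0.4] 0.0 j6 -0.89
[-5.000e-04  3.100e-03  7.426e-01]
```

```bash
python3 -m pendant '[[[0,0,0],[0,0.003,0.06],-1],[[0,0,0],[0,0,0.1],-1],[[0,0,0],[0,0,0.12],-1],[[0,0,0],[0,0,0.12],-1],[[0,0,0],[0,0,0.12],-1],[[0,0,0],[0,0,0.1],-1],[[0,0,0],[0,0,0.06],-1],[[0,0,0],[0,0,0.04],-1],[[0,0,0],[0,0,0],-1],[[0,0,0],[0,0,0],-1]]'; python3 -c "
from go import *
show()
im=optics.get_image('side'); c=cv2.resize(im['frame'][180:310,220:370],None,fx=4,fy=4,interpolation=3); cv2.imwrite('pics/s5.png',c[:,:,::-1])"
```

```text
clock: 13.78
position: [0.4872, -0.2249, 0.1197]
tcp_rot: [-0.153, 0.988, 0.0, -0.0]
wrist_force: [0.7, 0.3, 1.5]
finger_gap: 0.0
gripper_force: 0.0
t 13.78 pos [ 0.4872 -0.2249  0.1197] toolY 107.59 z [-0.  0. -1.] gap 0.0 F [0.7 0.3 1.5] 0.0 j6 -0.89
```

View pics/s5.png

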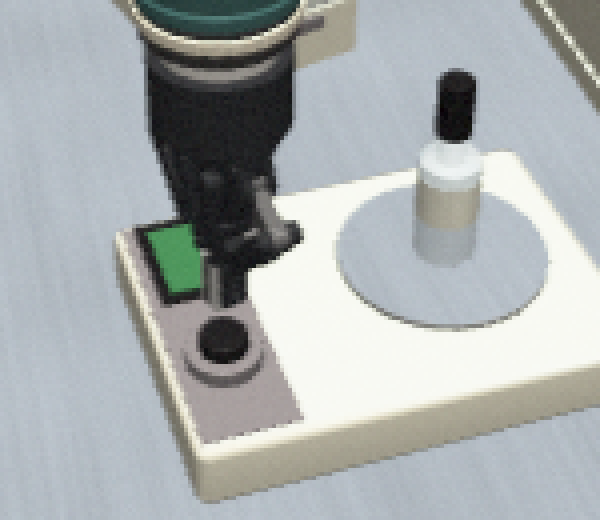

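The fingertips at (228,300) are about 25 mm above the key top at (223,338), well aligned. Descending with force checks.

```bash
python3 -m pendant '[[[0,0,0],[0,0,0.04],-1],[[0,0,0],[0,0,0.04],-1],[[0,0,0],[0,0,0.02],-1],[[0,0,0],[0,0,0],-1],[[0,0,0],[0,0,0],-1]]'; python3 -m pendant '[[[0,0,0],[0,0,0.015],-1],[[0,0,0],[0,0,0],-1],[[0,0,0],[0,0,0],-1]]';python3 -m pendant '[[[0,0,0],[0,0,0.01],-1],[[0,0,0],[0,0,0],-1],[[0,0,0],[0,0,0],-1]]'
```

```text
clock: 14.25
position: [0.4865, -0.225, 0.0995]
tcp_rot: [-0.153, 0.988, 0.0, -0.0]
wrist_force: [-0.0, -0.1, 0.2]
finger_gap: -0.0004
gripper_force: 0.0
clock: 14.5
position: [0.4868, -0.2252, 0.0968]
tcp_rot: [-0.153, 0.988, -0.0, 0.0]
wrist_force: [0.6, 0.2, -0.2]
finger_gap: -0.0001
gripper_force: 0.6
clock: 14.75
position: [0.4868, -0.2252, 0.0948]
tcp_rot: [-0.153, 0.988, -0.0, 0.0]
wrist_force: [1.1, -0.5, 2.0]
finger_gap: -0.0
gripper_force: 1.0
```

```bash
python3 -m pendant '[[[0,0,0],[0,0,0.01],-1],[[0,0,0],[0,0,0],-1],[[0,0,0],[0,0,0],-1]]';python3 -m pendant '[[[0,0,0],[0,0,0.008],-1],[[0,0,0],[0,0,0],-1],[[0,0,0],[0,0,0],-1]]';python3 -m pendant '[[[0,0,0],[0,0,0.006],-1],[[0,0,0],[0,0,0],-1],[[0,0,0],[0,0,0],-1]]'
```

```text
clock: 15.0
position: [0.4868, -0.2252, 0.0927]
tcp_rot: [-0.153, 0.988, -0.0, 0.0]
wrist_force: [1.1, -1.1, 2.6]
finger_gap: 0.0001
gripper_force: 1.5
clock: 15.25
position: [0.4868, -0.2252, 0.0911]
tcp_rot: [-0.153, 0.988, -0.0, 0.0]
wrist_force: [0.7, -1.0, 3.1]
finger_gap: 0.0001
gripper_force: 1.9
clock: 15.5
position: [0.4869, -0.2252, 0.0907]
tcp_rot: [-0.153, 0.988, -0.0, 0.0]
wrist_force: [-3.0, 2.1, 18.0]
finger_gap: 0.0001
gripper_force: 9.1
```

The key has bottomed out (18 N after 6 mm of travel). Retracting and verifying.

```bash
python3 -m pendant '[[[0,0,0],[0,0,-0.02],-1],[[0,0,0],[0,0,-0.05],-1],[[0,0,0],[0,0,-0.08],-1],[[0,0,0],[0,0,-0.12],-1],[[0,0,0],[0,0,-0.12],-1],[[0,0,0],[0,0,-0.12],-1],[[0,0,0],[0,0,-0.12],-1],[[0,0,0],[0,0,-0.06],-1],[[0,0,0],[0,0,0],-1],[[0,0,0],[0,0,0],-1],[[0,0,0],[0,0,0],-1]]'; python3 -c "
from go import *
show()
im=optics.get_image('side'); c=cv2.resize(im['frame'][100:310,220:400],None,fx=2.8,fy=2.8,interpolation=3); cv2.imwrite('pics/s6.png',c[:,:,::-1])"
```

```text
clock: 16.42
position: [0.4862, -0.2248, 0.2267]
tcp_rot: [-0.153, 0.988, 0.001, -0.001]
wrist_force: [0.5, -0.2, -0.1]
finger_gap: -0.0
gripper_force: 0.0
t 16.42 pos [ 0.4862 -0.2248  0.2267] toolY 107.56 z [-0.001  0.001 -1.   ] gap -0.0 F [ 0.5 -0.2 -0.1] 0.0 j6 -0.89
```

View pics/s6.png

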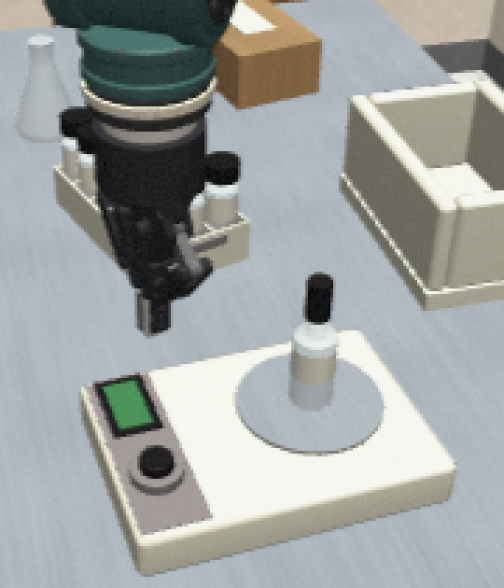

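The key is back up at (156,461), the bottle stands upright on the pan at (312,400), and the arm is clear of everything.

```bash
python3 -c "
from workcell import r
print(r.hand_in())"
```

```text
the job is handed in; nothing more can be done
None
```

I set the slim-capped bottle upright near the middle of the pan and released it, pressed the read key to its stop and saw it come back up, and handed the job in at about 16 s; no verdict was returned.

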